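# Set out the parking tags

## Task

Set out the parking tags by the motorbike space: slide the lid of the wooden tag box right off, away from you, take out every tag and hang it by its eye on the peg rack, one tag to a peg, any peg you like. When all the tags hang still, slide the lid back into its grooves until the empty box is fully shut, and leave the tea things and everything else on the console undisturbed.

Things in the scene. Friction and masses are not known exactly. Their poses are not given: they have to be found in the camera images.
- tagbox: Tag box, dark wood, fixed: 176 mm (x) by 292 mm (y), 50 mm high. Origin under its centre, z up. Inside floor 8 mm up, 156 by 260 mm. The lid slides in grooves along both y sides, off towards the box's +x (away from the robot). The -x wall, 50 mm high, inner face at x = -78 mm, stops the lid; the +x wall is 32 mm high.
- mouth (a point): Middle of the box's open +x end, at ledge height: (88, 0, 32) mm in the box's frame. The lid rests on ledges 32 mm up; grooves 11 mm high (32 to 43 mm), 10 mm deep, 280 mm apart cheek to cheek, under lips 7 mm thick. The lips stop 30 mm short of this end (at box x = 58 mm): there the ledges are open above, so a lid's edge can be laid in.
- lid: Loose sliding lid: board 166 mm (x) by 274 mm (y), 6 mm thick, 250 g; grip bar across its middle 14 mm wide (x), 80 mm long (y), rising 24 mm above the board. Origin at the centre of the underside, z up. Fully home its origin is at (5, 0, 32) mm in the box's frame, axes parallel; starts up to 15 mm open. Play in the grooves: 3 mm each side, 5 mm in height.
- rack: Wooden peg rack, fixed: a bar 320 mm long (its y), 40 mm high and 16 mm thick between 150 and 190 mm above the console, on a post at each end; top 190 mm. Origin on the console below the bar's front face; its -x side, with the pegs, faces the robot. Four pegs in a row, 75 mm apart.
- peg0: Peg 1 of 4 on the rack (counted from the rack's -y end): a round dowel 8 mm in diameter and 65 mm long, rising at 45 degrees from the bar's front face towards the robot. Origin at its root, 170 mm above the console; its z axis runs along the peg to the tip (0, 0, 65 mm), its y axis along the bar.
- tag0: Wooden parking tag (may be absent; all alike), flat, 10 mm thick, 130 mm long, 60 g: round eye 46 mm across with a 32 mm hole, and a stem 22 mm wide that ends 107 mm from the eye's centre. Origin at the eye's centre, mid-thickness; stem along -x, z across the thickness; balances at x = -42 mm. Starts flat on the box floor, eye to the box's +x. Let go on a peg, it swings down.
- peg1: Peg 2 of 4 on the rack (counted from the rack's -y end): a round dowel 8 mm in diameter and 65 mm long, rising at 45 degrees from the bar's front face towards the robot. Origin at its root, 170 mm above the console; its z axis runs along the peg to the tip (0, 0, 65 mm), its y axis along the bar.
- tag1: Wooden parking tag (may be absent; all alike), flat, 10 mm thick, 130 mm long, 60 g: round eye 46 mm across with a 32 mm hole, and a stem 22 mm wide that ends 107 mm from the eye's centre. Origin at the eye's centre, mid-thickness; stem along -x, z across the thickness; balances at x = -42 mm. Starts flat on the box floor, eye to the box's +x. Let go on a peg, it swings down.
- peg2: Peg 3 of 4 on the rack (counted from the rack's -y end): a round dowel 8 mm in diameter and 65 mm long, rising at 45 degrees from the bar's front face towards the robot. Origin at its root, 170 mm above the console; its z axis runs along the peg to the tip (0, 0, 65 mm), its y axis along the bar.
- tag2: Wooden parking tag (may be absent; all alike), flat, 10 mm thick, 130 mm long, 60 g: round eye 46 mm across with a 32 mm hole, and a stem 22 mm wide that ends 107 mm from the eye's centre. Origin at the eye's centre, mid-thickness; stem along -x, z across the thickness; balances at x = -42 mm. Starts flat on the box floor, eye to the box's +x. Let go on a peg, it swings down.
- peg3: Peg 4 of 4 on the rack (counted from the rack's -y end): a round dowel 8 mm in diameter and 65 mm long, rising at 45 degrees from the bar's front face towards the robot. Origin at its root, 170 mm above the console; its z axis runs along the peg to the tip (0, 0, 65 mm), its y axis along the bar.
- tag3: Wooden parking tag (may be absent; all alike), flat, 10 mm thick, 130 mm long, 60 g: round eye 46 mm across with a 32 mm hole, and a stem 22 mm wide that ends 107 mm from the eye's centre. Origin at the eye's centre, mid-thickness; stem along -x, z across the thickness; balances at x = -42 mm. Starts flat on the box floor, eye to the box's +x. Let go on a peg, it swings down.
- cup_a: Bystander: cup, loose, not to be disturbed. Origin at the centre of its underside, z up. Ceramic, 72 mm across, 70 mm high, on the wooden tray.
- cup_b: Bystander: cup, loose, not to be disturbed. Origin at the centre of its underside, z up. Ceramic, 72 mm across, 70 mm high, on the wooden tray.
- pitcher: Bystander: glass pitcher, loose, not to be disturbed. Origin at the centre of its underside, z up. 90 mm across, 190 mm high, handle to its +y, on the wooden tray.
- candy: Bystander: candy tray, loose, not to be disturbed. Origin at the centre of its underside, z up. Gold plastic, 190 mm across, with clear domed cover and knob, 120 mm high.
- caddy: Bystander: tea caddy, loose, not to be disturbed. Origin at the centre of its underside, z up. Aluminium, 72 mm across, 103 mm high.
- padlock: Bystander: brass padlock, loose, not to be disturbed. Origin at the centre of its underside, z up. 50 by 60 mm, 24 mm thick, lying flat, shackle to its +x.
- keybowl: Bystander: blue bowl, loose, not to be disturbed. Origin at the centre of its underside, z up. Ceramic, 120 mm across, 45 mm high.

How it is judged:
By the outcome, as a careful person would: the job done as asked, in the order asked, and still so for the second after the job is handed in, with the robot touching nothing.
Of tag0, tag1, tag2, tag3 only 3 to 4 are there at a start; the rules pass over those that are not, and their reading is None.
At some moment in a run one of lid may be knocked a few centimetres aside while the robot is not near it.
It also fails if it takes over 210 s, if anything falls off the work surface, if the arm or the gripper's body presses on something with over 40 N, if the wrist force passes 120 N, or if a joint passes its speed limit or range.

## Robot

A 7-joint arm with a two-finger parallel gripper is mounted at the origin on the work surface. World frame = base frame: x ahead of the robot, y to its left, z up, the work surface at z = 0. Lengths are in m, angles in rad, forces in N, time in s.
With the tool pointing down it reaches from about 0.4 to 0.85 m from the base axis. Payload 4.5 kg.
Tool frame: the origin (TCP) lies midway between the tips of the shut fingers; the grasp point (between the pads) lies 19 mm behind it; z points along the fingers, y is the line along which they close (so a half turn about z gives the same grasp; the last joint's range is limited). The gripper opens to 88 mm and grips with 3 to 60 N. Pads are 18 mm wide; open, the fingers measure 123 mm over their backs; the gripper's body (75 mm by 187 mm) begins 45 mm behind the grasp point.
Start: joints at [-1.097, 0.689, -0.195, 1.565, 0.157, 0.902, -0.215], TCP at [0.266, 0.566, 0.239] pointing down, gripper open.
Joint ranges: [-3.01, 3.01], [-0.46, 2.08], [-1.47, 1.51], [0.13, 2.56], [-1, 4.14], [0.04, 2.09], [-2.66, 2.66]. Speed limits (rad/s): [2.57, 2.57, 3.14, 3.14, 3.14, 3.14, 3.14].

## Interface

Orientations are given as a unit quaternion [x, y, z, w].
In Python, from plant import r gives the robot as it stands. The module is installed in compiled form; this text tells all that it offers.
- The arm moves only by the tool step_arm, never from a script. Its argument "series" is a list of rows, each a list of 7 numbers: the shift along the world's x, y, z in mm, then the turn, a rotation vector about the world's x, y, z in rad, then the closure, from 0 (fully open) to 1 (shut). A call has 1 to 20 rows; each row shifts and turns the commanded pose from where the row before left it; what a row does not reach is not made up. A row lasts 1/10 s, in which the tool goes at most 50 mm and 8.59 degrees, less where a joint would pass 70% of its speed; a pose out of reach is approached as far as the arm can. A call is refused whole if a number of a shift passes 50 or a number of a turn 0.15, either way. A call with a gripper value outside its range is refused whole. The fingers move at their own pace and stop on an object; "force" is the grip in N (left out, the last holds). Time passes only in rows, so rows that do not move let the fingers close. It gives the time, the measured TCP pose, the force, the opening and the grip force at its end, in the units of the state.
- r.get_state(): the state, without advancing time (a new reading comes with each control period).
- r.snapshot(name): name is "scene" or "top" or "wrist"; returns (picture, depth): 400x640x3 uint8, blue, green, red; 400x640 float32, m along the optical axis (not along the pixel's ray), 0 where there is no reading.
- r.get_calibration(name): a dict with "intrinsics" (3x3 intrinsics, pixels), "pose" (4x4, takes a point from camera to world coordinates). Camera axes: x right, y up, looking along -z (the intrinsics and any distortion apply to the point x, -y, -z); pixel columns grow to the right and rows downward; lengths in m; the calibration is good to about 2 mm. A picture is of the moment at which its call begins: read the wrist's pose just before it. get_calibration takes no time and is no camera call; for the wrist camera it gives the pose at the moment of the call.
- r.finish_job(): hands the job in; it is judged then, once.
The state is a dict: "clock": time; "q": joint angles; "qd": joint speeds; "joint_torque": joint torques, N m; "tool_pos": TCP position; "eef_rot": TCP orientation; "contact_force": force on the tool from outside, world axes, zero at the start; "moment": the same for the moment, N m; "opening": opening from 0.0 (shut) to 1.0 (fully open); "finger_force": force on a finger pad.
Only numpy, scipy, OpenCV 4.12 (cv2) and the standard library are available. Lean on these libraries where they do the work, as an engineer would, in place of code of your own. Each camera call takes 0.05 s, during which the arm holds its last target. There are 200 camera calls.

## Working session

There is one attempt and no reset: what is moved stays moved. The work goes in short steps, Python scripts to look and compute and a tool call to move; the robot and the scene stay as the last step left them, time stands still between calls to the robot, and variables do not carry over. Pictures are saved under pics/ and viewed, at most 14 in all, crops included, and the job is handed in when it is done.

Besides the shell and the picture viewer there is one more tool, called after "Request:" as name(argument=value, ...) on one line, values as JSON. step_arm: Moves the arm, as the interface text tells. Its arguments: {"type":"object","properties":{"series":{"type":"array"},"force":{"type":"number"}},"required":["series"]}

```bash
mkdir -p pics
cat > h.py <<'E'
import numpy as np, cv2
from plant import r
from scipy.spatial.transform import Rotation as R
def snap(n,save=None):
    cal=r.get_calibration(n); im,d=r.snapshot(n)
    K=np.array(cal["intrinsics"]);T=np.array(cal["pose"])
    v,u=np.mgrid[:400,:640]
    x=(u-K[0,2])/K[0,0]*d; y=(v-K[1,2])/K[1,1]*d
    P=np.stack([x,-y,-d,np.ones_like(d)],-1)@T.T
    P=P[...,:3]; P[d==0]=np.nan
    if save: cv2.imwrite('pics/'+save,im)
    np.savez('/tmp/%s.npz'%n,im=im,P=P)
    return im,P
E
python3 - <<'E'
from h import *
for n in ("scene","top"):
    im,P=snap(n,n+"0.png")
    c=r.get_calibration(n);print(n,np.round(c["intrinsics"],1).tolist(),np.round(c["pose"],3).tolist(),[k for k in c])
s=r.get_state();print(s)
E
```

```text
scene [[392.8, 0.0, 318.4], [0.0, 392.8, 195.9], [0.0, 0.0, 1.0]] [[-0.224, -0.682, 0.696, 1.404], [0.975, -0.162, 0.156, 0.182], [0.006, 0.713, 0.701, 0.995], [0.0, 0.0, 0.0, 1.0]] ['intrinsics', 'pose']
top [[472.2, 0.0, 318.6], [0.0, 472.2, 197.4], [0.0, 0.0, 1.0]] [[0.026, 0.984, -0.174, 0.245], [-1.0, 0.027, 0.007, 0.012], [0.012, 0.174, 0.985, 1.644], [0.0, 0.0, 0.0, 1.0]] ['intrinsics', 'pose']
{'clock': 0.1, 'q': array([-1.09718742,  0.68988081, -0.19449091,  1.56620275,  0.15729926,
        0.90250724, -0.21511938]), 'qd': array([-5.98150123e-04, -1.68226816e-03, -2.39298637e-04, -3.13748367e-03,
        1.12040516e-03,  1.16121736e-05,  1.83327358e-03]), 'joint_torque': array([-3.41539722e-03, -5.28498530e+01, -1.27175756e+00, -1.53836811e+01,
       -5.25846134e-02,  1.95515029e-03,  4.69701138e-05]), 'tool_pos': array([0.26592369, 0.56499803, 0.23801148]), 'eef_rot': array([ 2.18121976e-01,  9.75921183e-01, -7.97642571e-04, -1.08100320e-04]), 'contact_force': array([-0.03292972, -0.09004845,  0.57989373]), 'moment': array([ 0.05451998, -0.02769094,  0.01362021]), 'finger_force': 0.0, 'opening': 1.0008246288697342}
```

View pics/top0.png

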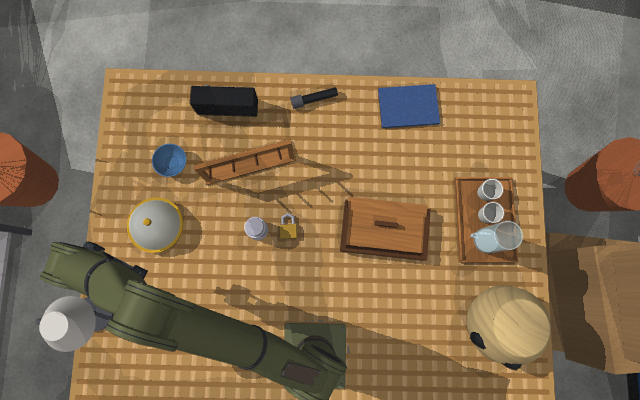

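View pics/scene0.png

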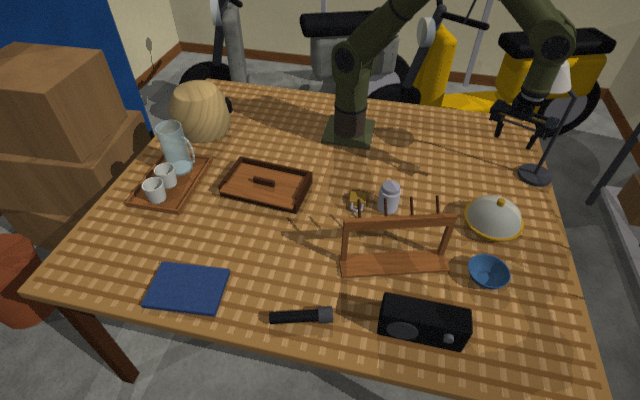

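The top view shows the box at about (386,230) px with its grip bar at (386,224), the rack bar from (200,175) to (293,150), the caddy at (255,228), the padlock at (288,228), and the tea tray to the right. The scene view shows the pegs pointing at the robot. Next I measure the box and the rack from depth.

Run:
```python
from h import *
D=np.load('/tmp/top.npz');P=D['P']
z=P[...,2]
def box(m,name):
    pts=P[m][:,:2].astype(np.float32)
    c,wh,a=cv2.minAreaRect(pts*1000); print(name,len(pts),np.round(c),np.round(wh),round(a,2))
sub=np.zeros_like(z,bool); sub[185:270,335:440]=1
m=sub&(z>.044)&(z<.056); box(m,'boxtop')
m=sub&(z>.02); box(m,'boxall')
m=sub&(z>.058); box(m,'bar'); print(np.nanmedian(z[m]))
m=sub&(z>.034)&(z<.042); box(m,'lidboard'); print(np.nanmedian(z[m]))
sub=np.zeros_like(z,bool); sub[130:195,190:305]=1
m=sub&(z>.183)&(z<.197); box(m,'racktop')
p=P[m][:,:2]; c=p.mean(0); u,s,vt=np.linalg.svd(p-c,full_matrices=False); print(c,vt[0])
for n,(a,b,c_,d) in dict(caddy=(212,240,240,268),padlock=(210,242,275,300),bowl=(140,180,150,190)).items():
    q=P[a:b,c_:d].reshape(-1,3); q=q[q[:,2]>.015]; print(n,q.min(0).round(3),q.max(0).round(3))
t=np.load('/tmp/scene.npz');print(np.nanmedian(z[300:380,500:540]),np.nanmedian(z[260:280,360:440]))
# top of box corners, pixels
im=cv2.resize(D['im'][180:270,330:450],None,fx=6,fy=6,interpolation=2); cv2.imwrite('pics/boxc.png',im)
```

```text
boxtop 941 [ 430. -230.] [292. 188.] 85.3
boxall 4481 [ 431. -230.] [293. 190.] 85.25
bar 95 [ 400. -232.] [105. 291.] 4.98
0.06268293788816215
lidboard 2528 [ 431. -228.] [288. 190.] 85.27
0.038317403957892404
racktop 553 [623. 244.] [ 44. 319.] 17.44
[0.63201108 0.24940953] [-0.30135129  0.95351319]
caddy [0.379 0.174 0.015] [0.449 0.246 0.113]
padlock [0.386 0.074 0.015] [0.474 0.135 0.036]
bowl [0.587 0.466 0.015] [0.704 0.584 0.056]
0.19050201075579687 0.0009199924439198259
```

View pics/boxc.png

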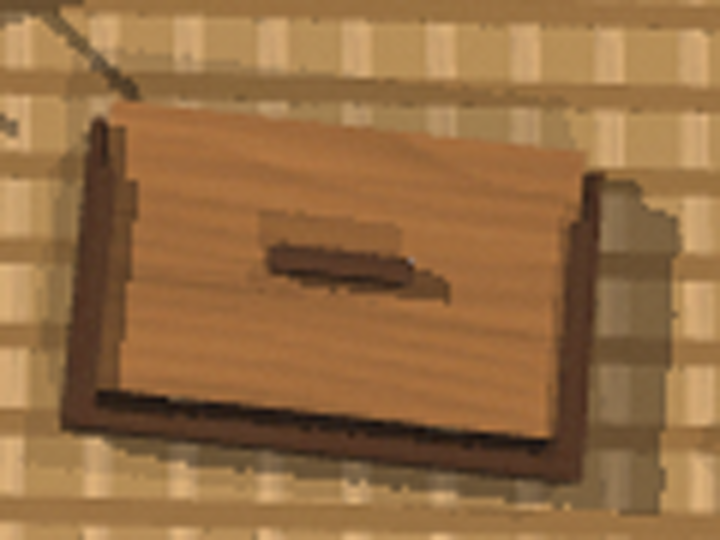

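Request:
step_arm(series=[[22,-44,10,0,0,-0.072,0],[22,-44,10,0,0,-0.072,0],[22,-44,10,0,0,-0.072,0],[22,-44,10,0,0,-0.072,0],[22,-44,10,0,0,-0.072,0],[22,-44,10,0,0,-0.072,0],[8,-48,0,0,0,-0.072,0],[8,-48,0,0,0,-0.072,0],[8,-48,0,0,0,-0.072,0],[8,-48,0,0,0,-0.072,0],[8,-48,0,0,0,-0.072,0],[8,-48,0,0,0,-0.072,0],[-4,-48,-10,0,0,-0.072,0],[-4,-48,-10,0,0,-0.072,0],[-4,-48,-10,0,0,-0.072,0],[-4,-48,-10,0,0,-0.072,0],[-4,-48,-10,0,0,-0.072,0],[0,0,0,0,0,0,0],[0,0,0,0,0,0,0]], force=20)

```text
clock: 2.0
tool_pos: [0.4249, -0.2261, 0.248]
eef_rot: [0.74, 0.673, -0.0, -0.001]
contact_force: [-0.5, 1.2, 0.4]
opening: 0.997
finger_force: 0.0
```

Run:
```python
from h import *
im,P=snap("wrist","w1.png")
z=P[...,2]
def pca(m,name):
    pts=P[m][:,:2].astype(np.float32)*1000
    c,wh,a=cv2.minAreaRect(pts); print(name,len(pts),np.round(c,1),np.round(wh,1),round(a,2),'z',np.nanmedian(z[m]).round(4))
ok=np.isfinite(z)&(np.abs(P[...,0]-.43)<.14)&(np.abs(P[...,1]+.23)<.18)
pca(ok&(z>.057)&(z<.075),'bar'); pca(ok&(z>.0345)&(z<.042),'lid'); pca(ok&(z>.045)&(z<.055),'lips'); pca(ok&(z>.02)&(z<.08),'all')
im,P=snap("top"); z=P[...,2]
sub=np.zeros_like(z,bool); sub[130:215,190:320]=1
m=sub&(z>.12)
pts=P[m]; print(len(pts))
c,wh,a=cv2.minAreaRect(pts[:,:2].astype(np.float32)*1000);print(c,wh,a)
ex=np.array([.954,.301]);ey=np.array([-.301,.954])
q=np.c_[pts[:,:2]@ex,pts[:,:2]@ey,pts[:,2]]
for lo in np.arange(.12,.24,.01):
    s=q[(q[:,2]>=lo)&(q[:,2]<lo+.01)]
    if len(s): print(round(lo,3),len(s),np.percentile(s,[1,50,99],axis=0).round(3)[:,:2].tolist())
hi=q[q[:,2]>.197]; print(np.round(hi[np.argsort(hi[:,1])],3).tolist()[::2])
```

```text
bar 899 [ 441.  -234.2] [80.3 13.3] 85.01 z 0.061
lid 31862 [ 434.2 -233.7] [281.7 179.6] 85.14 z 0.0372
lips 6742 [ 423.  -232.6] [293.1 176.7] 85.17 z 0.0491
all 40704 [ 429.3 -233.2] [293.2 189.3] 85.18 z 0.0374
935
(612.33544921875, 240.734619140625) (66.02952575683594, 319.4322204589844) 17.485515594482422
0.12 7 [[0.671, -0.11], [0.673, 0.188], [0.68, 0.194]]
0.13 12 [[0.671, -0.113], [0.672, 0.045], [0.678, 0.202]]
0.14 13 [[0.671, -0.112], [0.674, 0.044], [0.675, 0.201]]
0.15 49 [[0.671, -0.11], [0.673, 0.059], [0.675, 0.201]]
0.16 81 [[0.67, -0.112], [0.672, 0.055], [0.674, 0.198]]
0.17 83 [[0.668, -0.104], [0.672, 0.03], [0.676, 0.199]]
0.18 296 [[0.658, -0.111], [0.676, 0.047], [0.689, 0.2]]
0.19 330 [[0.649, -0.11], [0.679, 0.048], [0.687, 0.2]]
0.2 29 [[0.631, -0.07], [0.643, 0.079], [0.668, 0.159]]
0.21 26 [[0.625, -0.071], [0.632, 0.01], [0.638, 0.16]]
0.22 9 [[0.624, -0.071], [0.627, 0.007], [0.629, 0.159]]
[[0.685, -0.114, 0.197], [0.677, -0.079, 0.198], [0.675, -0.075, 0.197], [0.629, -0.071, 0.221], [0.625, -0.07, 0.223], [0.636, -0.069, 0.21], [0.63, -0.068, 0.219], [0.627, -0.067, 0.22], [0.626, -0.066, 0.211], [0.65, -0.065, 0.2], [0.646, -0.064, 0.202], [0.675, -0.056, 0.203], [0.685, -0.028, 0.198], [0.63, 0.004, 0.21], [0.624, 0.004, 0.221], [0.636, 0.005, 0.214], [0.627, 0.007, 0.223], [0.625, 0.008, 0.218], [0.639, 0.009, 0.204], [0.651, 0.01, 0.198], [0.627, 0.011, 0.214], [0.678, 0.019, 0.198], [0.672, 0.059, 0.199], [0.646, 0.078, 0.202], [0.643, 0.079, 0.201], [0.629, 0.08, 0.22], [0.627, 0.081, 0.216], [0.643, 0.082, 0.205], [0.64, 0.083, 0.205], [0.627, 0.084, 0.219], [0.637, 0.086, 0.209], [0.676, 0.097, 0.199], [0.636, 0.154, 0.208], [0.633, 0.154, 0.209], [0.629, 0.154, 0.226], [0.626, 0.155, 0.226], [0.636, 0.156, 0.212], [0.636, 0.158, 0.216], [0.641, 0.159, 0.209], [0.65, 0.159, 0.199], [0.628, 0.159, 0.221], [0.683, 0.17, 0.199], [0.676, 0.181, 0.2]]
```

View pics/w1.png

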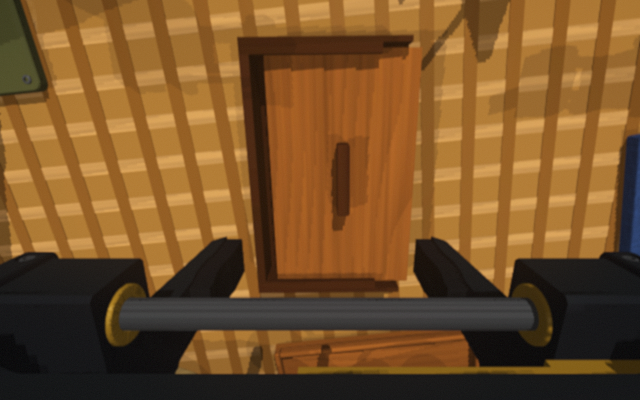

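The wrist view shows the box, with the -x wall at column ~255 and the open end at ~412. The grip bar is at (342,180), with the fingers set to close across it. The lid is about 13 mm open, so I grip the bar.

Request:
step_arm(series=[[4,-2,-40,0,0,0.01,0],[4,-2,-40,0,0,0,0],[4,-2,-40,0,0,0,0],[4,-2,-40,0,0,0,0],[0,0,-25,0,0,0,0],[0,0,-10,0,0,0,0],[0,0,-8,0,0,0,0],[0,0,0,0,0,0,0],[0,0,0,0,0,0,1],[0,0,0,0,0,0,1],[0,0,0,0,0,0,1],[0,0,0,0,0,0,1],[0,0,0,0,0,0,1],[0,0,0,0,0,0,1],[0,0,0,0,0,0,1]], force=30)

```text
clock: 3.6
tool_pos: [0.4416, -0.2334, 0.0455]
eef_rot: [0.736, 0.677, 0.0, 0.0]
contact_force: [-0.9, 0.1, -0.1]
opening: 0.389
finger_force: 0.0
```

Request:
step_arm(series=[[0,0,0,0,0,0,1],[0,0,0,0,0,0,1],[0,0,0,0,0,0,1],[0,0,0,0,0,0,1],[0,0,0,0,0,0,1],[0,0,0,0,0,0,1],[0,0,1.5,0,0,0,1],[10,-0.8,0,0,0,0,1],[10,-0.8,0,0,0,0,1],[10,-0.8,0,0,0,0,1],[10,-0.8,0,0,0,0,1],[0,0,0,0,0,0,1]])

```text
clock: 4.8
tool_pos: [0.4844, -0.2365, 0.047]
eef_rot: [0.735, 0.678, 0.001, 0.001]
contact_force: [0.1, -0.6, -3.0]
opening: 0.151
finger_force: 30.0
```

Request:
step_arm(series=[[20,-1.7,0,0,0,0,1],[20,-1.7,0,0,0,0,1],[20,-1.7,0,0,0,0,1],[20,-1.7,0,0,0,0,1],[20,-1.7,0,0,0,0,1],[20,-1.7,0,0,0,0,1],[20,-1.7,0,0,0,0,1],[5,-0.4,0,0,0,0,1],[0,0,0,0,0,0,1],[0,0,-10,0,0,0,1],[0,0,-10,0,0,0,1],[0,0,-8,0,0,0,1],[0,0,-3,0,0,0,1],[0,0,-1,0,0,0,1],[0,0,0,0,0,0,1]])

```text
clock: 6.3
tool_pos: [0.6265, -0.2489, 0.0149]
eef_rot: [0.736, 0.677, -0.0, -0.0]
contact_force: [-0.3, -0.3, -3.1]
opening: 0.157
finger_force: 30.0
```

Request:
step_arm(series=[[0,0,-1.5,0,0,0,1],[0,0,0,0,0,0,1],[0,0,0,0,0,0,0.3],[0,0,0,0,0,0,0.3],[0,0,0,0,0,0,0.3],[0,0,0,0,0,0,0.3],[0,0,20,0,0,0,0.3],[0,0,45,0,0,0,0.3],[-20,0,45,0,0,0.15,0.5],[-22,0,45,0,0,0.15,0.5],[-22,0,45,0,0,0.15,0.5],[-22,1,40,0,0,0.15,0.5],[-22,1,20,0,0,0.15,0.5],[-22,2,0,0,0,0.15,0.5],[-22,2,0,0,0,0.15,0.5],[-22,2,0,0,0,0.15,0.5],[-22,2,0,0,0,0.15,0.5],[-22,2,0,0,0,0.15,0.5],[-10,2,0,0,0,0.071,0.5],[0,0,0,0,0,0,0.5]])

```text
clock: 8.3
tool_pos: [0.3969, -0.2353, 0.2745]
eef_rot: [0.042, 0.999, -0.001, -0.0]
contact_force: [0.1, -0.2, -0.8]
opening: 0.499
finger_force: 0.0
```

Run:
```python
from h import *
s=r.get_state();print(s['opening'],s['tool_pos'])
im,P=snap("wrist","w2.png");snap("top","t2.png")
```

```text
0.4990260027109019 [ 0.3968707  -0.23534989  0.27454711]
```

View pics/w2.png

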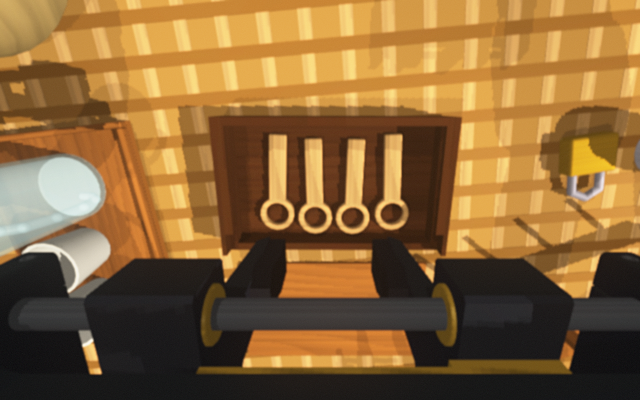

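The wrist view shows four tags at columns 277, 315, 354 and 392, with stems up the image and eyes at row ~215. I locate the tags by colour and depth.

```bash
cat > tags.py <<'E'
from h import *
O=np.array([.423,-.2326]);th=np.deg2rad(-4.83)
ex=np.array([np.cos(th),np.sin(th)]);ey=np.array([-np.sin(th),np.cos(th)])
def find(P,im):
    q=P[...,:2]-O; bx=q@ex; by=q@ey; z=P[...,2]
    m=(np.abs(bx)<.077)&(np.abs(by)<.129)&(z>.003)&(z<.028)
    lum=im.astype(float).sum(-1); m&=lum>300
    m=m.astype(np.uint8); n,L,st,c=cv2.connectedComponentsWithStats(m)
    for i in range(1,n):
        if st[i,4]<150: continue
        M=L==i; X=np.c_[bx[M],by[M]]*1000
        st_=X[X[:,0]<X[:,0].max()-55]; eye=X[X[:,0]>X[:,0].max()-46]
        a=np.polyfit(st_[:,0],st_[:,1],1)
        ec=(eye.max(0)+eye.min(0))/2; w=np.ptp(eye[:,1])
        g=ec[0]-52; gp=O+ (g*ex+np.polyval(a,g)*ey)/1000
        print(len(X),'eye',ec.round(1),'w',w.round(1),'stem at g',np.polyval(a,g).round(1),'slope deg',np.rad2deg(np.arctan(a[0])).round(1),'z',np.median(z[M]).round(4),'grip world',gp.round(4),'xmin',X[:,0].min().round(1))
if __name__=="__main__":
    D=np.load('/tmp/wrist.npz'); find(D['P'],D['im'])
E
python3 tags.py
```

```text
1677 eye [ 45.2 -78.4] w 47.9 stem at g -73.9 slope deg -2.7 z 0.0169 grip world [ 0.41   -0.3057] xmin -65.0
1609 eye [45.3 79. ] w 44.0 stem at g 77.6 slope deg 1.7 z 0.0168 grip world [ 0.4229 -0.1547] xmin -65.3
1637 eye [ 51.4 -26.2] w 46.6 stem at g -25.6 slope deg 0.3 z 0.0169 grip world [ 0.4202 -0.2581] xmin -60.1
1626 eye [51.8 27.2] w 46.6 stem at g 27.6 slope deg -1.3 z 0.0169 grip world [ 0.4251 -0.205 ] xmin -59.1
```

Request:
step_arm(series=[[13,40,-30,0,0,0.026,0.61],[13,40,-30,0,0,0,0.61],[0,1,-45,0,0,0,0.61],[0,0,-45,0,0,0,0.61],[0,0,-45,0,0,0,0.61],[0,0,-30,0,0,0,0.61],[0,0,0,0,0,0,0.61],[0,0,-20,0,0,0,0.61],[0,0,-15,0,0,0,0.61],[0,0,-4,0,0,0,0.61],[0,0,0,0,0,0,0.61]])

```text
clock: 9.5
tool_pos: [0.4268, -0.158, 0.0219]
eef_rot: [0.028, 1.0, -0.001, -0.001]
contact_force: [-0.5, -0.5, -0.4]
opening: 0.388
finger_force: 0.0
```

Request:
step_arm(series=[[-4,3,-6,0,0,0,0.61],[0,0,-5,0,0,0,0.61],[0,0,0,0,0,0,0.61],[0,0,0,0,0,0,0.61]])

```text
clock: 9.9
tool_pos: [0.4242, -0.1565, 0.0145]
eef_rot: [0.029, 1.0, -0.0, -0.002]
contact_force: [-0.2, -0.6, -0.3]
opening: 0.392
finger_force: 0.0
```

Request:
step_arm(series=[[-1,1.5,-3,0,0,0,0.61],[0,0,0,0,0,0,0.61],[0,0,0,0,0,0,1],[0,0,0,0,0,0,1],[0,0,0,0,0,0,1],[0,0,0,0,0,0,1],[0,0,0,0,0,0,1],[0,0,0,0,0,0,1]], force=25)

```text
clock: 10.7
tool_pos: [0.4226, -0.1547, 0.011]
eef_rot: [0.028, 1.0, 0.0, -0.003]
contact_force: [-0.7, -0.4, 4.9]
opening: 0.243
finger_force: 25.0
```

Request:
step_arm(series=[[0,0,30,0,0,0,1],[0,0,45,0,0,0,1],[0,0,45,0,0,0,1],[0,0,45,0,0,0,1],[0,0,45,0,0,0,1],[4,38,40,0,0,0.12,1],[4,38,15,0,0,0.12,1],[4,38,0,0,0,0.12,1],[4,38,0,0.042,-0.134,0,1],[4,38,0,0.042,-0.134,0,1],[4,38,0,0.042,-0.134,0,1],[4,38,0,0.042,-0.134,0,1],[4,38,0,0.042,-0.134,0,1],[4,38,0,0,0,0,1],[4,38,0,0,0,0,1],[4,38,0,0,0,0,1],[4,38,0,0,0,0,1],[0,0,0,0,0,0,1]])

```text
clock: 12.5
tool_pos: [0.4774, 0.1791, 0.2322]
eef_rot: [-0.139, 0.973, -0.017, 0.182]
contact_force: [0.1, 0.8, -0.7]
opening: 0.248
finger_force: 25.0
```

```bash
cat > eye.py <<'E'
from h import *
A=np.deg2rad(17.49); RX=np.array([np.cos(A),np.sin(A),0]);RY=np.array([-np.sin(A),np.cos(A),0])
def rep(goal=None,dx=52,dz=2):
    s=r.get_state(); Rm=R.from_quat(s['eef_rot']).as_matrix(); p=s['tool_pos']
    zt=Rm[:,2]; xt=np.cross(Rm[:,1],zt)*1.0
    xt=Rm[:,0] if Rm[:,0]@RX>0 else -Rm[:,0]
    eye=p+dx/1000*xt-dz/1000*zt
    f=lambda a:np.array([a@RX,a@RY,a[2]]).round(4)
    print('tcp rack',f(p),'eye rack',f(eye),'tool z',f(zt),'tag x',f(xt),'op',s['opening'].round(3),'F',s['contact_force'].round(1),'t',s['clock'])
    return p,eye
def goto(v,along,dx=52,dz=2,u=.626,z=.216):
    p,e=rep(dx=dx,dz=dz)
    g=(u-along*.7071/1000)*RX+v*RY; g[2]=z+along*.7071/1000
    print('need mm',((g-e)*1000).round(1),' 10mm down peg:',(7.071*RX-[0,0,7.071]).round(2))
E
python3 - <<'E'
from eye import *
goto(.157,25)
im,P=snap("wrist","w3.png")
E
```

```text
Traceback (most recent call last):
  File "eye.py", line 12, in goto
    p,e=rep(dx=dx,dz=dz)
        ~~~^^^^^^^^^^^^^
  File "eye.py", line 9, in rep
    print('tcp rack',f(p),'eye rack',f(eye),'tool z',f(zt),'tag x',f(xt),'op',s['opening'].round(3),'F',s['contact_force'].round(1),'t',s['clock'])
                                                                              ^^^^^^^^^^^^^^^^^^
AttributeError: 'float' object has no attribute 'round'
```

```bash
sed -i "s/s\['opening'\].round(3)/round(s['opening'],3)/" eye.py
python3 - <<'E'
from eye import *
goto(.157,25)
im,P=snap("wrist","w3.png")
E
```

```text
tcp rack [0.5091 0.0274 0.2322] eye rack [0.5571 0.0273 0.2523] tool z [ 0.3479 -0.0919 -0.933 ] tag x [ 0.9368 -0.005   0.3498] op 0.248 F [ 0.1  0.8 -0.7] t 12.5
need mm [  9.8 139.1 -18.6]  10mm down peg: [ 6.74  2.13 -7.07]
```

View pics/w3.png

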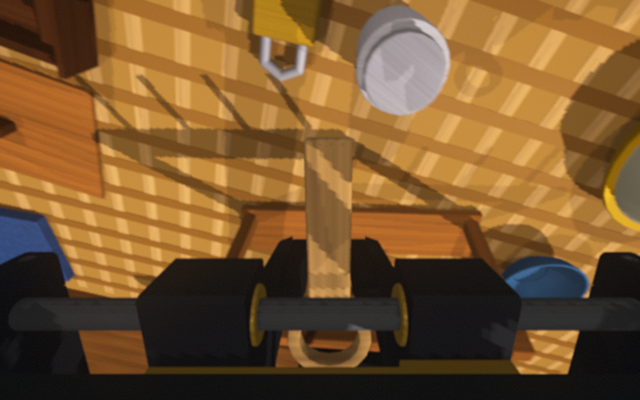

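Request:
step_arm(series=[[0,15,0,0.04,-0.061,0,1],[0,15,0,0.04,-0.061,0,1],[0,15,0,0.04,-0.061,0,1],[0,15,0,0.04,-0.061,0,1],[0,15,0,0.04,-0.061,0,1],[0,15,0,0,-0.02,0,1],[0,15,0,0,0,0,1],[0,15,0,0,0,0,1],[0,15,0,0,0,0,1],[0,0,0,0,0,0,1],[0,0,0,0,0,0,1]])

```text
clock: 13.65
tool_pos: [0.4779, 0.3021, 0.2314]
eef_rot: [-0.113, 0.931, 0.049, 0.343]
contact_force: [-0.9, -0.4, -1.3]
opening: 0.244
finger_force: 25.0
```

Run:
```python
from eye import *
goto(.157,25)
```

```text
tcp rack [0.5466 0.1445 0.2314] eye rack [0.5848 0.1417 0.2667] tool z [ 0.6488 -0.0277 -0.7605] tag x [ 0.7587 -0.0535  0.6492] op 0.244 F [-0.9 -0.4 -1.3] t 13.65
need mm [ 17.9  21.6 -33. ]  10mm down peg: [ 6.74  2.13 -7.07]
```

Request:
step_arm(series=[[6,7,-11,0,0,0,1],[6,7,-11,0,0,0,1],[6,7.5,-11,0,0,0,1],[0,0,0,0,0,0,1],[0,0,0,0,0,0,1]])

```text
clock: 14.15
tool_pos: [0.4957, 0.3233, 0.1984]
eef_rot: [-0.113, 0.931, 0.049, 0.342]
contact_force: [0.8, 0.5, -0.0]
opening: 0.244
finger_force: 25.0
```

Run:
```python
from eye import *
goto(.157,25)
a,_=snap("scene"); b,_=snap("top")
a=cv2.resize(a[160:260,340:490],None,fx=5,fy=5,interpolation=2);b=cv2.resize(b[120:220,170:320],None,fx=5,fy=5,interpolation=2)
cv2.imwrite('pics/p1.png',cv2.resize(np.vstack([a[:300],b[100:400]]),(750,600)))
```

```text
tcp rack [0.5699 0.1594 0.1984] eye rack [0.6081 0.1567 0.2337] tool z [ 0.6483 -0.0276 -0.7609] tag x [ 0.7591 -0.0535  0.6488] op 0.244 F [ 0.8  0.5 -0. ] t 14.15
need mm [0.1 0.4 0. ]  10mm down peg: [ 6.74  2.13 -7.07]
```

View pics/p1.png

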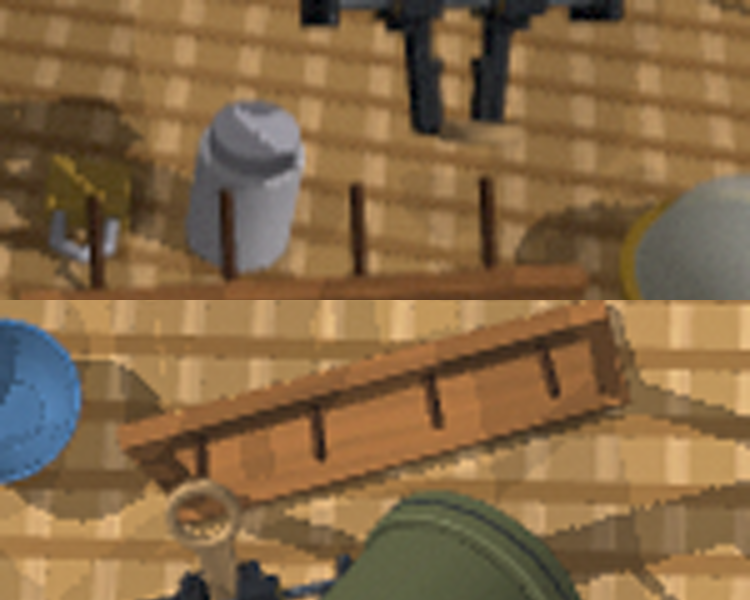

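The top crop (lower half) shows the eye at (205,512), in line with the tip of peg 4 at (203,475). I thread it on along the peg.

Request:
step_arm(series=[[6.2,2,-6.5,0,0,0,1],[6.2,2,-6.5,0,0,0,1],[6.2,2,-6.5,0,0,0,1],[6.2,2,-6.5,0,0,0,1],[6.2,2,-6.5,0,0,0,1],[6.2,2,-6.5,0,0,0,1],[0,0,0,0,0,0,1],[0,0,0,0,0,0,1]])

```text
clock: 15.05
tool_pos: [0.5329, 0.3366, 0.1593]
eef_rot: [-0.113, 0.931, 0.05, 0.342]
contact_force: [-0.1, 0.0, -1.1]
opening: 0.247
finger_force: 25.0
```

Run:
```python
from eye import *
goto(.157,-30)
a,P=snap("top")
i=cv2.resize(a[120:220,170:320],None,fx=5,fy=5,interpolation=2)
cv2.imwrite('pics/p2.png',i)
```

```text
tcp rack [0.6095 0.1609 0.1593] eye rack [0.6476 0.1582 0.1946] tool z [ 0.6487 -0.0261 -0.7606] tag x [ 0.7588 -0.0537  0.6491] op 0.247 F [-0.1  0.  -1.1] t 15.05
need mm [-0.  -1.2  0.2]  10mm down peg: [ 6.74  2.13 -7.07]
```

View pics/p2.png

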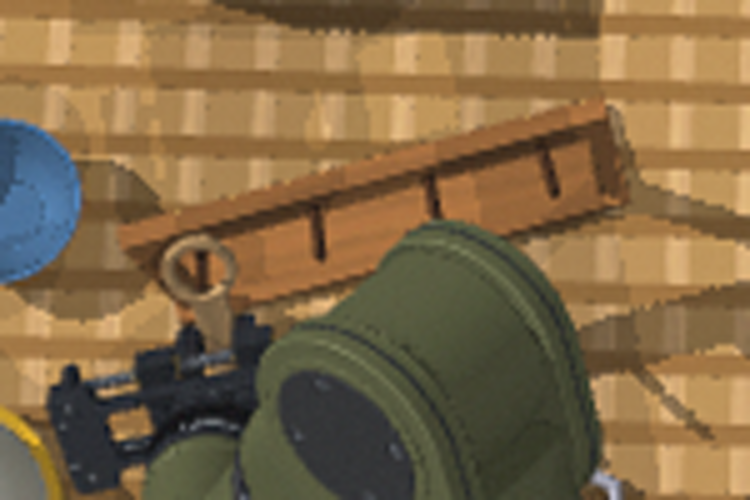

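The peg shows inside the ring at (203,267), so the eye is threaded. I release and retreat.

Request:
step_arm(series=[[0,0,0,0,0,0,0.55],[0,0,0,0,0,0,0.55],[0,0,0,0,0,0,0.55],[0,0,0,0,0,0,0.55],[-6,-2,7.5,0,0,0,0.55],[-12,-4,15,0,0,0,0.55],[-18,-6,23,0,0,0,0.55],[-18,-6,23,0,0,0,0.55],[-10,-5,20,0,0,0,0.55],[0,0,0,0,0,0,0.55]])

```text
clock: 16.1
tool_pos: [0.468, 0.3141, 0.2511]
eef_rot: [-0.114, 0.93, 0.051, 0.344]
contact_force: [-0.3, -0.7, -0.8]
opening: 0.453
finger_force: 0.0
```

Run:
```python
from eye import *
rep()
a,P=snap("scene")
i=cv2.resize(a[170:290,330:480],None,fx=5,fy=5,interpolation=2)
cv2.imwrite('pics/p3.png',i)
```

```text
tcp rack [0.5407 0.159  0.2511] eye rack [0.5787 0.1563 0.2866] tool z [ 0.6523 -0.024  -0.7576] tag x [ 0.756  -0.0521  0.6525] op 0.453 F [-0.3 -0.7 -0.8] t 16.1
```

View pics/p3.png

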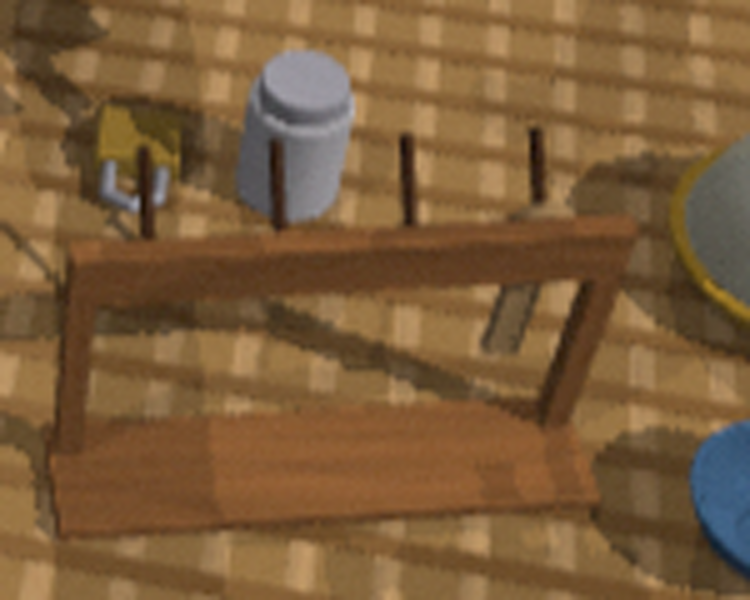

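The tag hangs from peg 4: its stem shows below the bar at (510,315) and its eye at (540,210). I compute the return to the next tag.

```bash
cat >> eye.py <<'E'
def plan(pos,yaw,tilt):
    s=r.get_state(); p=s['tool_pos']; R0=R.from_quat(s['eef_rot'])
    sg=np.sign(R0.as_matrix()[:,0]@RX)
    y,t=np.deg2rad([yaw,tilt]); h=np.array([np.cos(y),np.sin(y),0]); k=np.array([0,0,1.])
    xt=np.cos(t)*h+np.sin(t)*k; zt=np.sin(t)*h-np.cos(t)*k
    X=sg*xt; M=np.c_[X,np.cross(zt,X),zt]
    rv=(R.from_matrix(M)*R0.inv()).as_rotvec()
    d=(np.array(pos)-p)*1000
    print('at',p.round(4),'shift',d.round(1),'rotvec',rv.round(3),'|',np.linalg.norm(rv).round(3),'op',round(s['opening'],3))
def tcp_for(v,along,yaw,tilt,dx=52,dz=2):
    y,t=np.deg2rad([yaw,tilt]); h=np.array([np.cos(y),np.sin(y),0]); k=np.array([0,0,1.])
    e=(.626-along*.7071/1000)*RX+v*RY; e[2]=.216+along*.7071/1000
    return e-dx/1000*(np.cos(t)*h+np.sin(t)*k)+dz/1000*(np.sin(t)*h-np.cos(t)*k)
E
python3 - <<'E'
from eye import *
plan([.4251,-.205,.20],-5.7,0)
E
```

```text
at [0.4688 0.3139 0.2499] shift [ -43.7 -518.9  -49.9] rotvec [-0.068  0.71  -0.328] | 0.785 op 0.451
```

Request:
step_arm(series=[[-3,-37,0,-0.005,0.051,-0.0235,0.61],[-3,-37,0,-0.005,0.051,-0.0235,0.61],[-3,-37,0,-0.005,0.051,-0.0235,0.61],[-3,-37,0,-0.005,0.051,-0.0235,0.61],[-3,-37,0,-0.005,0.051,-0.0235,0.61],[-3,-37,0,-0.005,0.051,-0.0235,0.61],[-3,-37,0,-0.005,0.051,-0.0235,0.61],[-3,-37,0,-0.005,0.051,-0.0235,0.61],[-3,-37,0,-0.005,0.051,-0.0235,0.61],[-3,-37,0,-0.005,0.051,-0.0235,0.61],[-3,-37,0,-0.005,0.051,-0.0235,0.61],[-3,-37,0,-0.005,0.051,-0.0235,0.61],[-3,-37,-25,-0.005,0.051,-0.0235,0.61],[-3,-37,-25,-0.005,0.051,-0.0235,0.61],[0,0,0,0,0,0,0.61],[0,0,0,0,0,0,0.61]])

```text
clock: 17.75
tool_pos: [0.4304, -0.165, 0.1955]
eef_rot: [0.037, 0.999, -0.003, 0.023]
contact_force: [-0.7, -0.1, 0.3]
opening: 0.394
finger_force: 0.0
```

Run:
```python
from eye import *
plan([.4251,-.205,.011],-5.7,0)
import tags
im,P=snap("wrist"); tags.find(P,im)
```

```text
at [ 0.4304 -0.165   0.1955] shift [  -5.3  -40.  -184.5] rotvec [ 0.008  0.045 -0.025] | 0.052 op 0.394
3023 eye [ 46.1 -79.2] w 50.2 stem at g -73.1 slope deg -2.9 z 0.0168 grip world [ 0.411 -0.305] xmin -64.9
2859 eye [ 51.6 -26.8] w 48.6 stem at g -24.7 slope deg 0.6 z 0.0168 grip world [ 0.4205 -0.2571] xmin -60.3
2725 eye [52.6 25.2] w 47.8 stem at g 28.0 slope deg -1.5 z 0.0168 grip world [ 0.4259 -0.2047] xmin -59.3
```

Request:
step_arm(series=[[-2,-20,-20,0.004,0.022,-0.012,0.61],[-3,-20,-20,0.004,0.022,-0.012,0.61],[0,0,-35,0,0,0,0.61],[0,0,-35,0,0,0,0.61],[0,0,-25,0,0,0,0.61],[0,0,-10,0,0,0,0.61],[0,0,0,0,0,0,0.61],[0,0,0,0,0,0,0.61]])

```text
clock: 18.6
tool_pos: [0.4267, -0.2036, 0.0527]
eef_rot: [0.047, 0.999, -0.001, 0.002]
contact_force: [0.3, -0.5, 0.9]
opening: 0.394
finger_force: 0.0
```

Run:
```python
from eye import *
plan([.4254,-.2048,.011],-5.5,0)
```

```text
at [ 0.4267 -0.2036  0.0527] shift [ -1.3  -1.2 -41.7] rotvec [ 0.001  0.004 -0.001] | 0.005 op 0.394
```

Request:
step_arm(series=[[-1,-1,-20,0,0,0,0.61],[0,0,-12,0,0,0,0.61],[0,0,-6,0,0,0,0.61],[0,0,-3.5,0,0,0,0.61],[0,0,0,0,0,0,0.61],[0,0,0,0,0,0,0.61],[0,0,0,0,0,0,1],[0,0,0,0,0,0,1],[0,0,0,0,0,0,1],[0,0,0,0,0,0,1],[0,0,0,0,0,0,1],[0,0,0,0,0,0,1]])

```text
clock: 19.8
tool_pos: [0.4252, -0.2056, 0.0107]
eef_rot: [0.048, 0.999, -0.001, 0.002]
contact_force: [0.1, -0.4, 5.5]
opening: 0.248
finger_force: 25.0
```

Run:
```python
from eye import *
g=tcp_for(.082,60,17.5,40); g[2]+=.03
print(g, tcp_for(.082,25,17.5,40)); plan(g,17.5,40)
```

```text
[0.49518623 0.24200421 0.25346896] [0.51879059 0.24944211 0.19872046]
at [ 0.4252 -0.2056  0.0107] shift [ 70.  447.6 242.7] rotvec [ 0.074 -0.695  0.386] | 0.798 op 0.248
```

Request:
step_arm(series=[[0,0,30,0,0,0,1],[0,0,42,0,0,0,1],[0,0,42,0,0,0,1],[0,0,42,0,0,0,1],[0,0,42,0,0,0,1],[5,36,20,0.006,-0.053,0.03,1],[5,36,10,0.006,-0.053,0.03,1],[5,36,5,0.006,-0.053,0.03,1],[5,36,5,0.006,-0.053,0.03,1],[5,36,4,0.006,-0.053,0.03,1],[5,36,0,0.006,-0.053,0.03,1],[5,36,0,0.006,-0.053,0.03,1],[5,36,0,0.006,-0.053,0.03,1],[5,36,0,0.006,-0.053,0.03,1],[5,36,0,0.006,-0.053,0.03,1],[6,36,0,0.006,-0.053,0.03,1],[7,36,0,0.006,-0.053,0.03,1],[7,16,0,0.006,-0.053,0.03,1],[0,0,0,0,0,0,1],[0,0,0,0,0,0,1]])

```text
clock: 21.8
tool_pos: [0.4874, 0.169, 0.2495]
eef_rot: [-0.115, 0.95, 0.035, 0.289]
contact_force: [-0.1, -0.1, -1.4]
opening: 0.245
finger_force: 25.0
```

Run:
```python
from eye import *
plan(tcp_for(.082,25,17.5,40),17.5,40)
```

```text
at [0.4874 0.169  0.2495] shift [ 31.4  80.4 -50.8] rotvec [ 0.03  -0.104  0.064] | 0.126 op 0.245
```

Request:
step_arm(series=[[3,18,-2,0.006,-0.021,0.013,1],[3,18,-2,0.006,-0.021,0.013,1],[3,18,-2,0.006,-0.021,0.013,1],[3,18,-2,0.006,-0.021,0.013,1],[3,2,-2,0.006,-0.021,0.013,1],[0,0,0,0,0,0,1],[0,0,0,0,0,0,1]])

```text
clock: 22.5
tool_pos: [0.5032, 0.2422, 0.24]
eef_rot: [-0.143, 0.928, 0.051, 0.339]
contact_force: [-1.1, 0.1, -1.5]
opening: 0.244
finger_force: 25.0
```

Run:
```python
from eye import *
goto(.082,25); plan(tcp_for(.082,25,17.5,40),17.5,40)
```

```text
tcp rack [0.5528 0.0798 0.24  ] eye rack [0.5912 0.0798 0.2751] tool z [ 0.6447 -0.0016 -0.7645] tag x [7.645e-01 5.000e-04 6.447e-01] op 0.244 F [-1.1  0.1 -1.5] t 22.5
need mm [ 15.7   7.2 -41.4]  10mm down peg: [ 6.74  2.13 -7.07]
at [0.5032 0.2422 0.24  ] shift [ 15.6   7.2 -41.3] rotvec [0.001 0.003 0.001] | 0.003 op 0.244
```

Request:
step_arm(series=[[5,2.4,-14,0,0,0,1],[5,2.4,-14,0,0,0,1],[5.5,2.4,-13.5,0,0,0,1],[0,0,0,0,0,0,1],[0,0,0,0,0,0,1],[6.2,2,-6.5,0,0,0,1],[6.2,2,-6.5,0,0,0,1],[6.2,2,-6.5,0,0,0,1],[6.2,2,-6.5,0,0,0,1],[6.2,2,-6.5,0,0,0,1],[6.2,2,-6.5,0,0,0,1],[0,0,0,0,0,0,1],[0,0,0,0,0,0,1]])

```text
clock: 23.8
tool_pos: [0.5556, 0.2633, 0.1594]
eef_rot: [-0.144, 0.928, 0.053, 0.34]
contact_force: [0.2, 0.2, -0.3]
opening: 0.247
finger_force: 25.0
```

Run:
```python
from eye import *
goto(.082,-30)
```

```text
tcp rack [0.609  0.0842 0.1594] eye rack [0.6474 0.0842 0.1945] tool z [ 0.6455  0.0016 -0.7638] tag x [0.7638 0.0015 0.6455] op 0.247 F [ 0.2  0.2 -0.3] t 23.8
need mm [ 0.4 -2.2  0.3]  10mm down peg: [ 6.74  2.13 -7.07]
```

Threaded with 2 mm of sideways error, well inside the 12 mm margin. I release and retreat.

Request:
step_arm(series=[[0,0,0,0,0,0,0.55],[0,0,0,0,0,0,0.55],[0,0,0,0,0,0,0.55],[0,0,0,0,0,0,0.55],[-6,-2,7.5,0,0,0,0.55],[-12,-4,15,0,0,0,0.55],[-18,-6,23,0,0,0,0.55],[-18,-6,23,0,0,0,0.55],[-10,-5,20,0,0,0,0.55],[0,0,0,0,0,0,0.55]])

```text
clock: 24.8
tool_pos: [0.4907, 0.2403, 0.251]
eef_rot: [-0.145, 0.927, 0.053, 0.342]
contact_force: [0.4, -0.9, 0.3]
opening: 0.448
finger_force: 0.0
```

Run:
```python
from eye import *
plan([.4208,-.2576,.20],-4.5,0)
a,P=snap("scene")
i=cv2.resize(a[170:290,330:480],None,fx=4,fy=4,interpolation=2)
cv2.imwrite('pics/p4.png',i)
```

```text
at [0.4907 0.2403 0.251 ] shift [ -69.9 -497.9  -51. ] rotvec [-0.081  0.706 -0.372] | 0.802 op 0.448
```

View pics/p4.png

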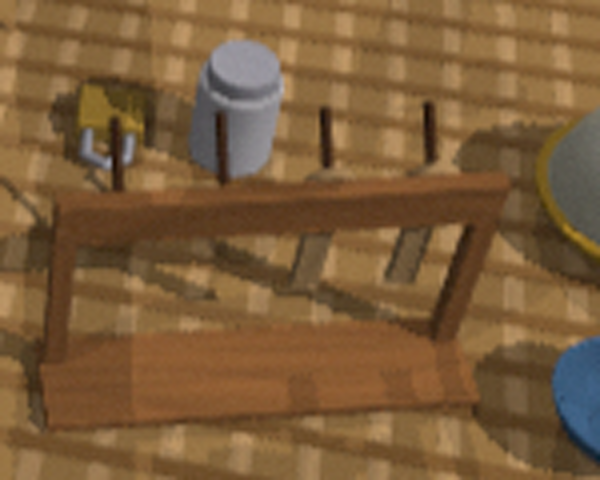

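Two stems show below the bar at (312,258) and (408,253). I go back for the third tag.

Request:
step_arm(series=[[-4.7,-33,0,-0.0055,0.047,-0.025,0.61],[-4.7,-33,0,-0.0055,0.047,-0.025,0.61],[-4.7,-33,0,-0.0055,0.047,-0.025,0.61],[-4.7,-33,0,-0.0055,0.047,-0.025,0.61],[-4.7,-33,0,-0.0055,0.047,-0.025,0.61],[-4.7,-33,0,-0.0055,0.047,-0.025,0.61],[-4.7,-33,0,-0.0055,0.047,-0.025,0.61],[-4.7,-33,0,-0.0055,0.047,-0.025,0.61],[-4.7,-33,0,-0.0055,0.047,-0.025,0.61],[-4.7,-33,0,-0.0055,0.047,-0.025,0.61],[-4.7,-33,0,-0.0055,0.047,-0.025,0.61],[-4.7,-33,0,-0.0055,0.047,-0.025,0.61],[-4.7,-33,0,-0.0055,0.047,-0.025,0.61],[-4.7,-33,-20,-0.0055,0.047,-0.025,0.61],[-4.7,-33,-30,-0.0055,0.047,-0.025,0.61],[0,0,0,0,0,0,0.61],[0,0,0,0,0,0,0.61]])

```text
clock: 26.55
tool_pos: [0.4353, -0.1856, 0.1946]
eef_rot: [0.014, 0.998, -0.006, 0.053]
contact_force: [1.2, 0.5, 0.7]
opening: 0.39
finger_force: 0.0
```

Run:
```python
from eye import *
plan([.4208,-.2576,.011],-4.5,0)
import tags
im,P=snap("wrist"); tags.find(P,im)
```

```text
at [ 0.4353 -0.1856  0.1946] shift [ -14.5  -72.  -183.6] rotvec [ 0.015  0.106 -0.051] | 0.119 op 0.39
3193 eye [ 46.4 -79.2] w 50.3 stem at g -73.4 slope deg -2.8 z 0.0168 grip world [ 0.4113 -0.3053] xmin -65.5
2993 eye [ 51.9 -26.5] w 48.5 stem at g -24.9 slope deg 0.6 z 0.0168 grip world [ 0.4208 -0.2574] xmin -60.2
```

Request:
step_arm(series=[[-3.6,-18,0,0.004,0.026,-0.013,0.61],[-3.6,-18,0,0.004,0.026,-0.013,0.61],[-3.6,-18,-20,0.004,0.026,-0.013,0.61],[-3.6,-18,-30,0.004,0.026,-0.013,0.61],[0,0,-35,0,0,0,0.61],[0,0,-35,0,0,0,0.61],[0,0,-20,0,0,0,0.61],[0,0,-5,0,0,0,0.61],[0,0,0,0,0,0,0.61],[0,0,0,0,0,0,0.61]])

```text
clock: 27.6
tool_pos: [0.4224, -0.2573, 0.0522]
eef_rot: [0.039, 0.999, -0.001, 0.003]
contact_force: [0.8, -0.7, 1.1]
opening: 0.391
finger_force: 0.0
```

Run:
```python
from eye import *
plan([.4208,-.2576,.011],-4.5,0)
```

```text
at [ 0.4224 -0.2573  0.0522] shift [ -1.6  -0.3 -41.2] rotvec [ 0.002  0.007 -0.001] | 0.007 op 0.391
```

Request:
step_arm(series=[[-1.5,0,-20,0,0.005,0,0.61],[0,0,-12,0,0,0,0.61],[0,0,-6,0,0,0,0.61],[0,0,-3,0,0,0,0.61],[0,0,0,0,0,0,0.61],[0,0,0,0,0,0,0.61],[0,0,0,0,0,0,1],[0,0,0,0,0,0,1],[0,0,0,0,0,0,1],[0,0,0,0,0,0,1],[0,0,0,0,0,0,1],[0,0,0,0,0,0,1]])

```text
clock: 28.8
tool_pos: [0.42, -0.2577, 0.0103]
eef_rot: [0.039, 0.999, -0.001, 0.0]
contact_force: [-0.9, 1.0, 5.6]
opening: 0.245
finger_force: 25.0
```

Run:
```python
from eye import *
g=tcp_for(.007,60,17.5,40); g[2]+=.03
print(g); plan(g,17.5,40)
```

```text
[0.51772668 0.1704715  0.25346896]
at [ 0.42   -0.2577  0.0103] shift [ 97.7 428.2 243.2] rotvec [ 0.081 -0.697  0.369] | 0.793 op 0.245
```

Request:
step_arm(series=[[0,0,30,0,0,0,1],[0,0,42,0,0,0,1],[0,0,42,0,0,0,1],[0,0,42,0,0,0,1],[0,0,42,0,0,0,1],[7,31,20,0.006,-0.05,0.027,1],[7,31,10,0.006,-0.05,0.027,1],[7,31,5,0.006,-0.05,0.027,1],[7,31,5,0.006,-0.05,0.027,1],[7,31,5,0.006,-0.05,0.027,1],[7,31,0,0.006,-0.05,0.027,1],[7,31,0,0.006,-0.05,0.027,1],[7,31,0,0.006,-0.05,0.027,1],[7,31,0,0.006,-0.05,0.027,1],[7,31,0,0.006,-0.05,0.027,1],[7,31,0,0.006,-0.05,0.027,1],[7,31,0,0.006,-0.05,0.027,1],[7,31,0,0.006,-0.05,0.027,1],[7,25,0,0.006,-0.05,0.027,1],[0,0,0,0,0,0,1]])

```text
clock: 30.8
tool_pos: [0.4972, 0.0965, 0.2469]
eef_rot: [-0.12, 0.953, 0.035, 0.276]
contact_force: [-0.9, 0.9, -0.6]
opening: 0.243
finger_force: 25.0
```

Run:
```python
from eye import *
g=tcp_for(.007,60,17.5,40); g[2]+=.01
plan(g,17.5,40)
```

```text
at [0.4972 0.0965 0.2469] shift [ 20.6  74.  -13.5] rotvec [ 0.037 -0.13   0.055] | 0.146 op 0.243
```

Request:
step_arm(series=[[4,15,-3,0.0074,-0.026,0.011,1],[4,15,-3,0.0074,-0.026,0.011,1],[4,15,-3,0.0074,-0.026,0.011,1],[4,15,-3,0.0074,-0.026,0.011,1],[4,14,-1,0.0074,-0.026,0.011,1],[0,0,0,0,0,0,1],[0,0,0,0,0,0,1]])

```text
clock: 31.5
tool_pos: [0.5177, 0.1659, 0.234]
eef_rot: [-0.14, 0.93, 0.049, 0.338]
contact_force: [0.5, -0.4, -0.9]
opening: 0.243
finger_force: 25.0
```

Run:
```python
from eye import *
goto(.007,25); plan(tcp_for(.007,25,17.5,40),17.5,40)
```

```text
tcp rack [0.5437 0.0026 0.234 ] eye rack [0.5823 0.0025 0.2689] tool z [ 0.6415 -0.0081 -0.7671] tag x [ 0.7671 -0.0037  0.6415] op 0.243 F [ 0.5 -0.4 -0.9] t 31.5
need mm [ 23.5  12.2 -35.2]  10mm down peg: [ 6.74  2.13 -7.07]
at [0.5177 0.1659 0.234 ] shift [ 23.6  12.  -35.3] rotvec [ 0.004 -0.     0.008] | 0.009 op 0.243
```

Request:
step_arm(series=[[8,3.8,-12,0,0,0,1],[8,3.8,-12,0,0,0,1],[7.5,3.8,-11,0,0,0,1],[0,0,0,0,0,0,1],[0,0,0,0,0,0,1],[6.2,1.9,-6.5,0,0,0,1],[6.2,1.9,-6.5,0,0,0,1],[6.2,1.9,-6.5,0,0,0,1],[6.2,1.9,-6.5,0,0,0,1],[6.2,1.9,-6.5,0,0,0,1],[6.2,1.9,-6.5,0,0,0,1],[0,0,0,0,0,0,1],[0,0,0,0,0,0,1]])

```text
clock: 32.8
tool_pos: [0.5786, 0.1901, 0.1602]
eef_rot: [-0.14, 0.929, 0.05, 0.338]
contact_force: [-0.3, 0.1, -0.3]
opening: 0.249
finger_force: 25.0
```

Run:
```python
from eye import *
goto(.007,-30)
```

```text
tcp rack [0.609  0.0074 0.1602] eye rack [0.6475 0.0073 0.1952] tool z [ 0.643  -0.0059 -0.7659] tag x [ 0.7659 -0.0037  0.643 ] op 0.249 F [-0.3  0.1 -0.3] t 32.8
need mm [-0.2 -0.3 -0.4]  10mm down peg: [ 6.74  2.13 -7.07]
```

Request:
step_arm(series=[[0,0,0,0,0,0,0.55],[0,0,0,0,0,0,0.55],[0,0,0,0,0,0,0.55],[0,0,0,0,0,0,0.55],[-6,-2,7.5,0,0,0,0.55],[-12,-4,15,0,0,0,0.55],[-18,-6,23,0,0,0,0.55],[-18,-6,23,0,0,0,0.55],[-10,-5,20,0,0,0,0.55],[0,0,0,0,0,0,0.55]])

```text
clock: 33.8
tool_pos: [0.5138, 0.1668, 0.2517]
eef_rot: [-0.141, 0.928, 0.049, 0.341]
contact_force: [-0.4, 0.1, -0.7]
opening: 0.45
finger_force: 0.0
```

Run:
```python
from eye import *
plan([.4113,-.3055,.20],-7.6,0)
```

```text
at [0.5138 0.1668 0.2517] shift [-102.5 -472.3  -51.7] rotvec [-0.055  0.706 -0.416] | 0.821 op 0.45
```

Request:
step_arm(series=[[-5.7,-26.5,0,-0.003,0.039,-0.023,0.61],[-5.7,-26.5,0,-0.003,0.039,-0.023,0.61],[-5.7,-26.5,0,-0.003,0.039,-0.023,0.61],[-5.7,-26.5,0,-0.003,0.039,-0.023,0.61],[-5.7,-26.5,0,-0.003,0.039,-0.023,0.61],[-5.7,-26.5,0,-0.003,0.039,-0.023,0.61],[-5.7,-26.5,0,-0.003,0.039,-0.023,0.61],[-5.7,-26.5,0,-0.003,0.039,-0.023,0.61],[-5.7,-26.5,0,-0.003,0.039,-0.023,0.61],[-5.7,-26.5,0,-0.003,0.039,-0.023,0.61],[-5.7,-26.5,0,-0.003,0.039,-0.023,0.61],[-5.7,-26.5,0,-0.003,0.039,-0.023,0.61],[-5.7,-26.5,0,-0.003,0.039,-0.023,0.61],[-5.7,-26.5,0,-0.003,0.039,-0.023,0.61],[-5.7,-26.5,0,-0.003,0.039,-0.023,0.61],[-5.7,-26.5,-10,-0.003,0.039,-0.023,0.61],[-5.7,-26.5,-20,-0.003,0.039,-0.023,0.61],[-5.7,-26.5,-20,-0.003,0.039,-0.023,0.61],[0,0,0,0,0,0,0.61],[0,0,0,0,0,0,0.61]])

```text
clock: 35.8
tool_pos: [0.425, -0.2714, 0.1983]
eef_rot: [0.049, 0.998, -0.003, 0.035]
contact_force: [-0.5, -0.6, 1.2]
opening: 0.391
finger_force: 0.0
```

Run:
```python
from eye import *
plan([.4113,-.3055,.011],-7.6,0)
import tags
im,P=snap("wrist"); tags.find(P,im)
```

```text
at [ 0.425  -0.2714  0.1983] shift [ -13.7  -34.1 -187.3] rotvec [ 0.01   0.069 -0.035] | 0.078 op 0.391
2819 eye [ 46.7 -77.7] w 48.7 stem at g -74.3 slope deg -2.8 z 0.0168 grip world [ 0.4115 -0.3061] xmin -65.4
```

Request:
step_arm(series=[[-5,-12,0,0.003,0.024,-0.012,0.61],[-5,-12,-20,0.003,0.024,-0.012,0.61],[-5,-11,-35,0.003,0.024,-0.012,0.61],[0,0,-35,0,0,0,0.61],[0,0,-35,0,0,0,0.61],[0,0,-20,0,0,0,0.61],[0,0,-5,0,0,0,0.61],[0,0,0,0,0,0,0.61],[0,0,0,0,0,0,0.61]])

```text
clock: 36.75
tool_pos: [0.4114, -0.3066, 0.0506]
eef_rot: [0.066, 0.998, -0.001, 0.0]
contact_force: [0.5, -0.5, 1.0]
opening: 0.389
finger_force: 0.0
```

Run:
```python
from eye import *
plan([.4113,-.3058,.011],-7.6,0)
```

```text
at [ 0.4114 -0.3066  0.0506] shift [ -0.1   0.8 -39.6] rotvec [ 0.003  0.    -0.   ] | 0.003 op 0.389
```

Request:
step_arm(series=[[0,0.5,-20,0,0,0,0.61],[0,0,-12,0,0,0,0.61],[0,0,-5,0,0,0,0.61],[0,0,-2.5,0,0,0,0.61],[0,0,0,0,0,0,0.61],[0,0,0,0,0,0,0.61],[0,0,0,0,0,0,1],[0,0,0,0,0,0,1],[0,0,0,0,0,0,1],[0,0,0,0,0,0,1],[0,0,0,0,0,0,1],[0,0,0,0,0,0,1]])

```text
clock: 37.95
tool_pos: [0.4105, -0.3064, 0.0101]
eef_rot: [0.066, 0.998, -0.001, -0.001]
contact_force: [-0.5, 0.2, 5.2]
opening: 0.245
finger_force: 25.0
```

Run:
```python
from eye import *
g=tcp_for(-.068,60,17.5,40); g[2]+=.02
print(g); plan(g,17.5,40)
```

```text
[0.54026713 0.0989388  0.24346896]
at [ 0.4105 -0.3064  0.0101] shift [129.7 405.3 233.4] rotvec [ 0.064 -0.702  0.421] | 0.821 op 0.245
```

Request:
step_arm(series=[[0,0,30,0,0,0,1],[0,0,42,0,0,0,1],[0,0,42,0,0,0,1],[0,0,42,0,0,0,1],[0,0,42,0,0,0,1],[8,27,20,0.005,-0.05,0.03,1],[8,27,10,0.005,-0.05,0.03,1],[8,27,5,0.005,-0.05,0.03,1],[8,27,5,0.005,-0.05,0.03,1],[8,27,0,0.005,-0.05,0.03,1],[8,27,0,0.005,-0.05,0.03,1],[8,27,0,0.005,-0.05,0.03,1],[8,27,0,0.005,-0.05,0.03,1],[8,27,0,0.005,-0.05,0.03,1],[8,27,0,0.005,-0.05,0.03,1],[8,27,0,0.005,-0.05,0.03,1],[8,27,0,0.005,-0.05,0.03,1],[8,27,0,0.005,-0.05,0.03,1],[8,27,0,0.005,-0.05,0.03,1],[0,0,0,0,0,0,1]])

```text
clock: 39.95
tool_pos: [0.5021, 0.0202, 0.2418]
eef_rot: [-0.118, 0.951, 0.042, 0.283]
contact_force: [0.2, 0.1, -0.9]
opening: 0.244
finger_force: 25.0
```

Run:
```python
from eye import *
g=tcp_for(-.068,60,17.5,40); g[2]+=.01
plan(g,17.5,40)
```

```text
at [0.5021 0.0202 0.2418] shift [38.2 78.7 -8.3] rotvec [ 0.021 -0.117  0.053] | 0.131 op 0.244
```

Request:
step_arm(series=[[7,15,-2,0.004,-0.022,0.01,1],[7,15,-2,0.004,-0.022,0.01,1],[7,15,-2,0.004,-0.022,0.01,1],[7,15,-2,0.004,-0.022,0.01,1],[7,16,0,0.004,-0.022,0.01,1],[0,0,0,0,0,0,1],[0,0,0,0,0,0,1]])

```text
clock: 40.65
tool_pos: [0.5374, 0.0919, 0.2338]
eef_rot: [-0.139, 0.931, 0.048, 0.334]
contact_force: [-0.3, -0.0, -0.9]
opening: 0.246
finger_force: 25.0
```

Run:
```python
from eye import *
goto(-.068,25); plan(tcp_for(-.068,25,17.5,40),17.5,40)
```

```text
tcp rack [ 0.5402 -0.0738  0.2338] eye rack [ 0.579  -0.0742  0.2684] tool z [ 0.6354 -0.0087 -0.7721] tag x [ 0.7721 -0.0066  0.6355] op 0.246 F [-0.3 -0.  -0.9] t 40.65
need mm [ 26.1  14.7 -34.7]  10mm down peg: [ 6.74  2.13 -7.07]
at [0.5374 0.0919 0.2338] shift [ 26.5  14.5 -35.1] rotvec [ 0.005 -0.008  0.011] | 0.015 op 0.246
```

Request:
step_arm(series=[[9,4.8,-12,0,0,0,1],[9,4.8,-12,0,0,0,1],[8,4.8,-11,0,0,0,1],[0,0,0,0,0,0,1],[0,0,0,0,0,0,1],[6.2,1.9,-6.5,0,0,0,1],[6.2,1.9,-6.5,0,0,0,1],[6.2,1.9,-6.5,0,0,0,1],[6.2,1.9,-6.5,0,0,0,1],[6.2,1.9,-6.5,0,0,0,1],[6.2,1.9,-6.5,0,0,0,1],[0,0,0,0,0,0,1],[0,0,0,0,0,0,1]])

```text
clock: 41.95
tool_pos: [0.6009, 0.1189, 0.1601]
eef_rot: [-0.139, 0.931, 0.049, 0.335]
contact_force: [-0.4, -0.4, 0.1]
opening: 0.247
finger_force: 25.0
```

Run:
```python
from eye import *
goto(-.068,-30)
```

```text
tcp rack [ 0.6088 -0.0672  0.1601] eye rack [ 0.6476 -0.0675  0.1948] tool z [ 0.6369 -0.007  -0.7709] tag x [ 0.7709 -0.0065  0.6369] op 0.247 F [-0.4 -0.4  0.1] t 41.95
need mm [-0.3 -0.6  0. ]  10mm down peg: [ 6.74  2.13 -7.07]
```

Request:
step_arm(series=[[0,0,0,0,0,0,0.55],[0,0,0,0,0,0,0.55],[0,0,0,0,0,0,0.55],[0,0,0,0,0,0,0.55],[-6,-2,7.5,0,0,0,0.55],[-12,-4,15,0,0,0,0.55],[-18,-6,23,0,0,0,0.55],[-18,-6,23,0,0,0,0.55],[-10,-15,20,0,0,0,0.4],[-10,-20,10,0,0,0,0.4],[0,-20,0,0,0,0,0.4],[0,0,0,0,0,0,0.4]])

```text
clock: 43.15
tool_pos: [0.5262, 0.0427, 0.2591]
eef_rot: [-0.137, 0.931, 0.047, 0.335]
contact_force: [0.3, -0.3, 0.4]
opening: 0.598
finger_force: 0.0
```

Run:
```python
from eye import *
a,P=snap("scene")
i=cv2.resize(a[150:300,150:480],None,fx=2.4,fy=2.4,interpolation=2)
cv2.imwrite('pics/p5.png',i)
b,P=snap("top"); z=P[...,2]
m=np.zeros_like(z,bool); m[90:195,335:470]=1
m&=(z>.003)&(z<.04)&(b[...,2]>b[...,0]+70)&(z<.012)
q=(P[...,:2]*1000).astype(np.float32)
m2=np.zeros_like(z,bool); m2[120:205,335:460]=1; bar=m2&(z>.018)&(z<.04)
print(bar.sum(), cv2.minAreaRect(q[bar]) if bar.sum()>3 else 0)
plan([.6265,-.2489,.25],-4.8,0)
```

```text
459 ((669.566650390625, -288.9050598144531), (309.6087951660156, 405.41943359375), 1.9159289598464966)
at [0.5268 0.0457 0.2592] shift [  99.7 -294.6   -9.2] rotvec [-0.072  0.692 -0.364] | 0.785 op 0.596
```

View pics/p5.png

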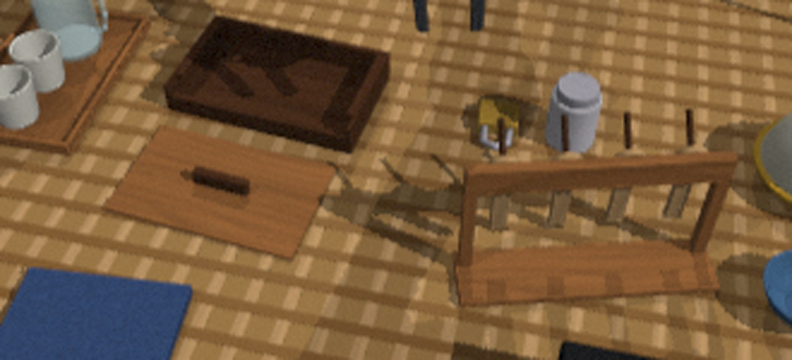

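The scene crop shows all four stems hanging below the bar at (500,210), (560,208), (620,203) and (678,198). The box is empty, and the lid lies on the console with its bar at (220,180). I go above the lid and rotate for its bar.

Run:
```python
from eye import *
plan([.6265,-.2489,.25],-94.8,0)
plan([.6265,-.2489,.25],17.5,0)
```

```text
at [0.5268 0.0457 0.2592] shift [  99.7 -294.6   -9.2] rotvec [ 0.511  0.628 -1.861] | 2.029 op 0.596
at [0.5268 0.0457 0.2592] shift [  99.7 -294.6   -9.2] rotvec [-0.203  0.661  0.009] | 0.691 op 0.596
```

Request:
step_arm(series=[[0,-25,5,-0.017,0.055,0,0.4],[5,-25,5,-0.017,0.055,0,0.4],[7,-25,0,-0.017,0.055,0,0.4],[7,-25,0,-0.017,0.055,0,0.4],[7,-25,0,-0.017,0.055,0,0.4],[7,-25,0,-0.017,0.055,0,0.4],[7,-25,0,-0.017,0.055,0,0.4],[7,-25,0,-0.017,0.055,0,0.4],[7,-25,0,-0.017,0.055,0,0.4],[7,-25,0,-0.017,0.055,0,0.4],[7,-25,0,-0.017,0.055,0,0.4],[0,0,0,-0.017,0.055,0,0.4],[0,0,0,0,0,-0.14,0.4],[0,0,0,0,0,-0.14,0.4],[0,0,0,0,0,-0.14,0.4],[0,0,0,0,0,-0.14,0.4],[0,0,0,0,0,-0.14,0.4],[0,0,0,0,0,-0.14,0.4],[0,0,0,0,0,-0.14,0.4],[0,0,0,0,0,-0.14,0.4]])

```text
clock: 45.25
tool_pos: [0.5772, -0.1797, 0.2598]
eef_rot: [0.4, 0.915, -0.036, 0.039]
contact_force: [-0.1, 1.0, -1.1]
opening: 0.6
finger_force: 0.0
```

Request:
step_arm(series=[[0,0,0,0,0,-0.14,0.4],[0,0,0,0,0,-0.14,0.4],[0,0,0,0,0,-0.14,0.4],[0,0,0,0,0,-0.14,0.4],[0,0,0,0,0,-0.14,0.4],[0,0,0,0,0,-0.14,0.4],[0,0,0,0,0,0,0.4],[0,0,0,0,0,0,0.4]])

```text
clock: 46.05
tool_pos: [0.577, -0.1805, 0.2598]
eef_rot: [0.736, 0.675, -0.049, 0.021]
contact_force: [-0.7, -0.0, -0.2]
opening: 0.602
finger_force: 0.0
```

```bash
cat > lid.py <<'E'
from eye import *
im,P=snap("wrist","w6.png"); z=P[...,2]
def rect(m,name):
    p=(P[m][:,:2]*1000).astype(np.float32); c,wh,a=cv2.minAreaRect(p); print(name,len(p),np.round(c,1),np.round(wh,1),round(a,2),'z',np.median(z[m]).round(4))
n=np.isfinite(z)&(P[...,0]>.515)&(P[...,0]<.76)&(P[...,1]>-.45)&(P[...,1]<-.07)
rect(n&(z>.018)&(z<.036),'bar'); rect(n&(z>.0035)&(z<.009),'board'); rect(n&(z>.003)&(z<.036),'all')
n=np.isfinite(z)&(P[...,0]>.3)&(P[...,0]<.53)&(z>.025)&(z<.055)&(np.abs(P[...,1]+.23)<.18)
if n.sum()>50: rect(n,'box')
plan([.6265,-.2489,.25],-94.8,0)
E
python3 lid.py
```

```text
bar 1268 [ 595.5 -181.9] [ 86.2 217.6] 62.07 z 0.029
board 24754 [ 635.8 -215.7] [274.2 245.4] 85.58 z 0.0052
all 26638 [ 632.7 -215.4] [274.2 252.1] 85.58 z 0.0052
box 8193 [ 422.8 -231.9] [291.1 177.2] 85.12 z 0.0459
at [ 0.5769 -0.1809  0.2599] shift [ 49.6 -68.   -9.9] rotvec [-0.069 -0.153 -3.134] | 3.139 op 0.602
```

View pics/w6.png

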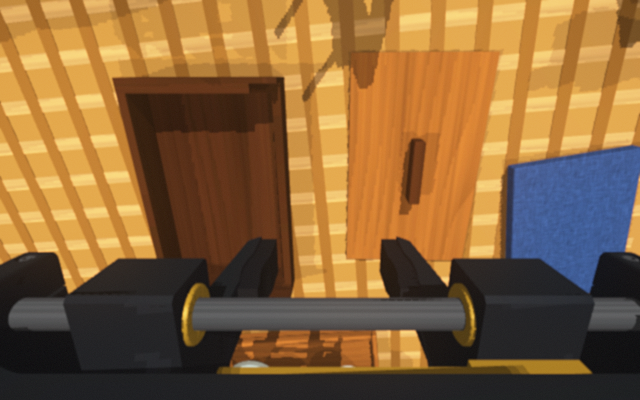

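The wrist view shows the empty box on the left and the lid at columns 348–498, with its bar at (415,172); the lid has been shifted a little. I measure it inside that pixel window.

```bash
cat > lid2.py <<'E'
from eye import *
D=np.load('/tmp/wrist.npz');P=D['P'];z=P[...,2]
def rect(m,name):
    p=(P[m][:,:2]*1000).astype(np.float32); c,wh,a=cv2.minAreaRect(p); print(name,len(p),np.round(c,1),np.round(wh,1),round(a,2),'z',np.median(z[m]).round(4)); return c
w=np.zeros_like(z,bool); w[45:238,340:505]=1
c=rect(w&(z>.02)&(z<.036),'bar'); w[238:268,340:385]=1; w[238:268,430:505]=1; rect(w&(z>.0038)&(z<.009),'board')
plan([c[0]/1000,c[1]/1000,.011],85.2,0)
E
python3 lid2.py
```

```text
bar 807 [ 674.8 -218. ] [78.4 14.5] 85.42 z 0.0288
board 24142 [ 675.  -219.2] [274.2 166.3] 85.23 z 0.0052
at [ 0.5769 -0.1809  0.2599] shift [  97.9  -37.1 -248.9] rotvec [ 0.097 -0.044  0.003] | 0.107 op 0.602
```

Request:
step_arm(series=[[25,-9,-10,0.032,-0.015,0.001,0.4],[25,-9,-30,0.032,-0.015,0.001,0.4],[25,-9,-40,0.032,-0.015,0.001,0.4],[22,-9,-40,0,0,0,0.4],[0,0,-40,0,0,0,0.4],[0,0,-30,0,0,0,0.4],[0,0,-10,0,0,0,0.4],[0,0,0,0,0,0,0.4],[0,0,0,0,0,0,0.4]])

```text
clock: 47.0
tool_pos: [0.675, -0.2181, 0.0619]
eef_rot: [0.737, 0.675, 0.001, 0.002]
contact_force: [1.2, -0.2, -0.1]
opening: 0.604
finger_force: 0.0
```

Run:
```python
from eye import *
plan([.6749,-.2185,.0145],85.3,0)
```

```text
at [ 0.675  -0.2181  0.0619] shift [ -0.1  -0.4 -47.4] rotvec [0.002 0.004 0.006] | 0.007 op 0.604
```

Request:
step_arm(series=[[0,0,-20,0,0.004,0.006,0.4],[0,0,-15,0,0,0,0.4],[0,0,-8,0,0,0,0.4],[0,0,-4,0,0,0,0.4],[0,0,0,0,0,0,0.4],[0,0,0,0,0,0,1],[0,0,0,0,0,0,1],[0,0,0,0,0,0,1],[0,0,0,0,0,0,1],[0,0,0,0,0,0,1],[0,0,0,0,0,0,1],[0,0,0,0,0,0,1],[0,0,0,0,0,0,1],[0,0,0,0,0,0,1]], force=40)

```text
clock: 48.4
tool_pos: [0.674, -0.2181, 0.0134]
eef_rot: [0.736, 0.677, -0.002, -0.0]
contact_force: [-1.2, 0.5, 2.5]
opening: 0.155
finger_force: 40.0
```

Run:
```python
from eye import *
plan([.6749,-.2185,.0145],85.2,0)
```

```text
at [ 0.674  -0.2181  0.0134] shift [ 0.9 -0.4  1.1] rotvec [ 0.002 -0.003 -0.001] | 0.003 op 0.155
```

Request:
step_arm(series=[[0,0,15,0,0,0,1],[0,0,20,0,0,0,1],[0,0,12,0,0,0,1],[-10,-6,0,0,0,0,1],[-10,-6,0,0,0,0,1],[-10,-6,0,0,0,0,1],[-10,-6,0,0,0,0,1],[-12,-6.5,-6,0,0,0,1],[0,0,-6,0,0,0,1],[0,0,0,0,0,0,1],[0,0,0,0,0,0,1]])

```text
clock: 49.5
tool_pos: [0.6224, -0.2478, 0.0479]
eef_rot: [0.735, 0.678, -0.001, -0.0]
contact_force: [-0.4, -0.1, -2.7]
opening: 0.156
finger_force: 40.0
```

Run:
```python
from eye import *
plan([.6223,-.2487,.048],85.2,0)
im,P=snap("wrist"); D=np.load('/tmp/wrist.npz');z=P[...,2]
def rect(m,name):
    p=(P[m][:,:2]*1000).astype(np.float32); c,wh,a=cv2.minAreaRect(p); print(name,len(p),np.round(c,1),np.round(wh,1),round(a,2),'z',np.median(z[m]).round(4))
x=P[...,0]
ok=np.isfinite(z)&(np.abs(P[...,1]+.24)<.165)
rect(ok&(z>.033)&(z<.043)&(x>.53)&(x<.72),'board')
rect(ok&(z>.044)&(z<.054)&(x<.515)&(x>.3),'lips')
```

```text
at [ 0.6224 -0.2478  0.0479] shift [-0.1 -0.9  0.1] rotvec [ 0.001 -0.002 -0.002] | 0.003 op 0.156
board 88075 [ 624.9 -229.7] [197.3 167.9] 85.35 z 0.0397
lips 0 [0. 0.] [0. 0.] 0.0 z nan
  return _methods._mean(a, axis=axis, dtype=dtype,
  ret = ret.dtype.type(ret / rcount)
```

Request:
step_arm(series=[[-9,0,0,0,0,-0.002,1],[-9,0.7,0,0,0,0,1],[-9,0.7,0,0,0,0,1],[-9,0.7,0,0,0,0,1],[-9,0.8,0,0,0,0,1],[-8,0.7,0,0,0,0,1],[-8,0.7,0,0,0,0,1],[-8,0.7,0,0,0,0,1],[0,0,0,0,0,0,1]])

```text
clock: 50.45
tool_pos: [0.5512, -0.2437, 0.048]
eef_rot: [0.736, 0.677, -0.002, -0.001]
contact_force: [-0.6, -0.1, -2.9]
opening: 0.152
finger_force: 40.0
```

Run:
```python
from eye import *
s=130;plan([.423+s*.0009964,-.2318-s*.0000845,.048],85.2,0)
S=r.get_state();print(S['contact_force'].round(1),S['moment'].round(2))
```

```text
at [ 0.5512 -0.2437  0.048 ] shift [ 1.4  0.9 -0. ] rotvec [ 0.002 -0.005  0.001] | 0.005 op 0.152
[-0.6 -0.1 -2.9] [-0.11  0.03  0.01]
```

Request:
step_arm(series=[[-9.8,1.2,0,0,0,0,1],[-9.8,1,0,0,0,0,1],[-9.8,0.9,0,0,0,0,1],[-9.8,0.9,0,0,0,0,1],[-9.8,0.9,0,0,0,0,1],[-9.8,0.8,0,0,0,0,1],[-9.8,0.8,0,0,0,0,1],[0,0,0,0,0,0,1]])

```text
clock: 51.25
tool_pos: [0.482, -0.2372, 0.048]
eef_rot: [0.736, 0.677, -0.003, -0.001]
contact_force: [0.3, -0.1, -1.8]
opening: 0.154
finger_force: 40.0
```

Run:
```python
from eye import *
s=5;plan([.423+s*.0009964,-.2318-s*.0000845,.048],85.2,0)
S=r.get_state();print(S['contact_force'].round(1),S['moment'].round(2))
```

```text
at [ 0.482  -0.2372  0.048 ] shift [-54.    4.9  -0. ] rotvec [ 0.002 -0.006  0.001] | 0.006 op 0.154
[ 0.3 -0.1 -1.8] [-0.04  0.06  0.02]
```

Sliding freely in the grooves. I close the last 54 mm, slowing near the stop.

Request:
step_arm(series=[[-10,0.9,0,0,0,0,1],[-10,0.9,0,0,0,0,1],[-10,0.9,0,0,0,0,1],[-10,0.9,0,0,0,0,1],[-6,0.5,0,0,0,0,1],[-3,0.3,-1,0,0,0,1],[-2,0.2,-0.5,0,0,0,1],[-2,0.2,0,0,0,0,1],[-2,0.2,0,0,0,0,1],[-2,0.2,0,0,0,0,1],[0,0,0,0,0,0,1]])

```text
clock: 52.35
tool_pos: [0.4271, -0.2319, 0.0467]
eef_rot: [0.736, 0.677, -0.002, -0.0]
contact_force: [0.3, -0.9, -2.8]
opening: 0.156
finger_force: 40.0
```

Run:
```python
from eye import *
s=5;plan([.423+s*.0009964,-.2318-s*.0000845,.048],85.2,0)
S=r.get_state();print(S['contact_force'].round(1),S['moment'].round(2))
```

```text
at [ 0.4271 -0.2319  0.0467] shift [ 0.8 -0.3  1.3] rotvec [ 0.002 -0.003  0.001] | 0.003 op 0.156
[ 0.3 -0.9 -2.8] [-0.05  0.05 -0.01]
```

Request:
step_arm(series=[[-1,0.1,-0.5,0,0,0,1],[-1,0.1,-0.5,0,0,0,1],[-1,0.1,0,0,0,0,1],[0,0,0,0,0,0,1]])

```text
clock: 52.75
tool_pos: [0.4269, -0.2319, 0.0461]
eef_rot: [0.736, 0.677, 0.0, 0.002]
contact_force: [4.5, -1.1, -2.1]
opening: 0.158
finger_force: 40.0
```

The lid has stopped moving with 4.5 N building, so it is at the stop. I press slightly more, set it down, release and rise.

Request:
step_arm(series=[[-1,0.1,-0.5,0,0,0,1],[-1,0.1,-0.3,0,0,0,1],[0,0,0,0,0,0,1],[0,0,0,0,0,0,0.4],[0,0,0,0,0,0,0.4],[0,0,0,0,0,0,0.4],[0,0,0,0,0,0,0.4],[0,0,5,0,0,0,0.4],[0,0,25,0,0,0,0.4],[0,0,45,0,0,0,0.4],[0,0,45,0,0,0,0.4],[0,0,45,0,0,0,0.4],[0,0,30,0,0,0,0.4],[0,0,0,0,0,0,0.4],[0,0,0,0,0,0,0.4]])

```text
clock: 54.25
tool_pos: [0.4217, -0.2317, 0.2402]
eef_rot: [0.736, 0.676, -0.002, 0.0]
contact_force: [0.0, -0.0, -0.9]
opening: 0.6
finger_force: 0.0
```

Run:
```python
from eye import *
im,P=snap("wrist"); z=P[...,2]
def rect(m,name):
    p=(P[m][:,:2]*1000).astype(np.float32); c,wh,a=cv2.minAreaRect(p); print(name,len(p),np.round(c,1),np.round(wh,1),round(a,2),'z',np.median(z[m]).round(4))
ok=np.isfinite(z)&(np.abs(P[...,0]-.43)<.14)&(np.abs(P[...,1]+.23)<.18)
rect(ok&(z>.057)&(z<.075),'bar'); rect(ok&(z>.0345)&(z<.042),'lid'); rect(ok&(z>.045)&(z<.055),'lips'); rect(ok&(z>.02)&(z<.08),'all')
a,_=snap("scene"); b,_=snap("top")
cv2.imwrite('pics/f.png',np.vstack([a[60:300],b[80:290]]))
```

```text
bar 941 [ 428.4 -232.5] [78.6 13.2] 85.15 z 0.061
lid 32164 [ 427.9 -232.9] [281.  166.7] 85.2 z 0.0372
lips 6525 [ 422.9 -232.5] [293.2 176.5] 85.14 z 0.0491
all 40110 [ 423.2 -232.5] [293.2 176.9] 85.2 z 0.0374
```

View pics/f.png

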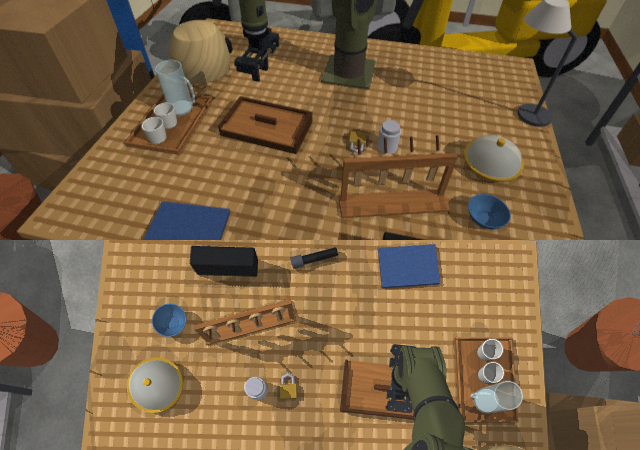

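The lid's centre sits 5 mm past the box's centre, so it is fully home. The scene half shows four tags hanging at (355–432, 173). The tea things stand where they were, and the gripper is well clear. I hand the job in.

```bash
python3 -c "
from plant import r
print(r.finish_job())"
```

```text
the job is handed in; nothing more can be done
None
```

All four tags hang on the rack, one to a peg, the empty box is fully shut with its lid back in the grooves, nothing else appears disturbed in the final pictures, and the job is handed in at about 54 s of the 210 s; no verdict came back.

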